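# Load two look-alike spacer sleeves into a drilling jig

## Robot

A 7-joint arm with a two-finger parallel gripper is mounted at the origin on the work surface. World frame = base frame: x ahead of the robot, y to its left, z up, the work surface at z = 0. Lengths are in m, angles in rad, forces in N, time in s.
With the tool pointing down it reaches from about 0.425 to 0.925 m from the base axis. Payload 6.8 kg.
Tool frame: the origin (TCP) lies on the front face of the gripper's body, between the roots of the fingers; the fingertips stand 73 mm ahead of it and the grasp point (between the pads) lies 54 mm ahead of it (env.nose_length is the distance from the TCP to the fingertips, in m); z points along the fingers, y is the line along which they close (so a half turn about z gives the same grasp; the last joint's range is limited). The gripper opens to 85 mm and grips with 20 to 120 N. Pads are 22 mm wide; open, the fingers measure 114 mm over their backs; the gripper's body (76 mm by 85 mm) begins 54 mm behind the grasp point. The pads swing forward as they close: fully open they stand 13 mm farther back than shut.
Start: joints at [-1.357, 0.477, 0.022, 1.555, -0.011, 1.109, -0.083], TCP at [0.213, 0.64, 0.304] pointing down, gripper open.
Joint ranges: [-2.96, 2.96], [-0.34, 2.1], [-1.41, 1.46], [0.24, 2.44], [-1.37, 4.51], [0.17, 1.92], [-2.96, 2.96]. Speed limits (rad/s): [2.39, 2.39, 3.14, 3.14, 3.14, 3.14, 3.14].

## Interface

Orientations are given as a unit quaternion [w, x, y, z].
In Python, from cell import env, kin, camera, calibration, job gives the robot as it stands. The module is installed in compiled form; this text tells all that it offers. Calls block until the motion is done:
- env.reach(position, orientation): joint-space move of the TCP to a pose.
- env.movel(position, velocity=0.15, rot=None, stop_force=None): straight line of the TCP; rot=None keeps the orientation; velocity is the mean speed in m/s. With stop_force (N) it stops when the force on the tool has changed by that much, and returns True; else False.
- env.goto_joints(angles): joint-space move.
- env.grip(opening, f_grip=None): finger opening in m; f_grip is the grip in N (None keeps the last); returns when the fingers have stopped.
- env.dwell(seconds).
- kin.inverse_kinematics(position, orientation): joint angles nearest the present ones, or None.
- env.get_state(): the state.
- camera(name): name is "scene" or "top" or "wrist"; returns (picture, depth): 480x640x3 uint8, blue, green, red; 480x640 float32, m along the optical axis (not along the pixel's ray), 0 where there is no reading.
- calibration(name): a dict with "fx", "fy", "cx", "cy" (pixels), "rvec" (rotation vector, rad) and "tvec" (3), from world to camera coordinates, as OpenCV has them. Camera axes: x right, y down, z forward; pixel columns grow to the right and rows downward; lengths in m; the calibration is good to about 2 mm. A picture is of the moment at which its call begins: read the wrist's pose just before it. calibration takes no time and is no camera call; for the wrist camera it gives the pose at the moment of the call.
A pose or a line that the arm cannot do raises env.PlanningError and nothing moves.
- job.job_done(): hands the job in; it is judged then, once.
The state is a dict: "time": time; "qpos": joint angles; "joint_velocities": joint speeds; "joint_torque": joint torques, N m; "tcp_pos": TCP position; "orientation": TCP orientation; "force": force on the tool from outside, world axes, zero at the start; "torque": the same for the moment, N m; "opening": finger opening in m; "gripper_force": force on a finger pad.
Only numpy, scipy, OpenCV 4.12 (cv2) and the standard library are available. Lean on these libraries where they do the work, as an engineer would, in place of code of your own. Each camera call takes 0.05 s, during which the arm holds its last target. There are 200 camera calls.

## Task

Load the two square spacer sleeves into the drilling jig, one in each lane (either one in either lane), lying flat and pushed fully home so that the end face is flush against the end stop, and let go of them. The ends of a sleeve look alike, but only the end with the deeper recess goes over the lane's stub: feel which way round each one is, and turn it end for end if it stops short. Leave the bottle, the spanner and the brush where they are.

Things in the scene. Friction and masses are not known exactly. Their poses are not given: they have to be found in the camera images.
- sleeve_1: Loose aluminium square tube, 34 x 34 mm, 64 mm long, 8 mm walls, 0.17 kg, lying on its side in any direction. Origin at its very centre (17 mm over the bench), x along its length. Inside its 18 x 18 mm bore a fixed 20 mm long plug sits off-centre, so the recess is deeper at one end (22 to 38 mm) than at the other (22 to 6 mm). Which end (+x or -x) is deeper is random, not told by its pose: feel it.
- sleeve_2: Loose aluminium square tube, 34 x 34 mm, 64 mm long, 8 mm walls, 0.17 kg, lying on its side in any direction. Origin at its very centre (17 mm over the bench), x along its length. Inside its 18 x 18 mm bore a fixed 20 mm long plug sits off-centre, so the recess is deeper at one end (22 to 38 mm) than at the other (22 to 6 mm). Which end (+x or -x) is deeper is random, not told by its pose: feel it.
- jig: Dark steel jig fixed to the bench: base 150 (x) x 190 (y) x 12 mm, its top is the floor. Origin: centre of the underside. An end stop 32 mm high above the floor crosses the +x end, its face at x = 61 mm. Two lanes along x, centred at y = -45 and +45 mm, 40 mm wide between guide rails 5 mm high, 6 mm thick, x = -62 to 58 mm; -x end open. A sleeve put in shallow end first stops short, by up to 16 mm.
- home_1 (a point): Where the centre of a sleeve is when fully home in the y = -45 mm lane: 17 mm above the jig's floor. x points along the lane to the end stop, whose face is 32 mm farther along x; z up. On the lane's axis at this height a fixed round steel stub, 10 mm in diameter, stands 22 mm out of that face towards -x.
- home_2 (a point): Where the centre of a sleeve is when fully home in the y = +45 mm lane: 17 mm above the jig's floor. x points along the lane to the end stop, whose face is 32 mm farther along x; z up. On the lane's axis at this height a fixed round steel stub, 10 mm in diameter, stands 22 mm out of that face towards -x.
- oil_bottle: Bystander: white bottle with black cap, 48 mm across and 130 mm tall, standing beyond the sleeves; origin at the centre of its underside.
- spanner: Bystander: steel spanner lying on the bench beyond the jig, about 180 mm long along its own x.
- chip_brush: Bystander: small bench brush lying to the left of the jig, about 200 mm long along its own x.
Not all that is in view belongs to the job. Leave any orange or yellow look-alike of the sleeve_1 alone. Leave any turquoise or yellow look-alike of the sleeve_2 alone.

How it is judged:
At the end, for the whole second after the job is handed in: One sleeve lies in each lane of the jig (either one in either lane), its end face within 2.5 mm of the end stop, flat on the jig's floor (height within 2.5 mm), within 5 mm of the lane's centre line and 0.12 rad of its direction, at rest and released ((((x of sleeve_1 in the frame of home_1 between -0.0025 and 0.003 m and y of sleeve_1 in the frame of home_1 between -0.005 and 0.005 m and z of sleeve_1 in the frame of home_1 between -0.0025 and 0.0025 m and angle between the x axis of sleeve_1 and the x axis of jig, either way round below 0.12 rad) and (x of sleeve_2 in the frame of home_2 between -0.0025 and 0.003 m and y of sleeve_2 in the frame of home_2 between -0.005 and 0.005 m and z of sleeve_2 in the frame of home_2 between -0.0025 and 0.0025 m and angle between the x axis of sleeve_2 and the x axis of jig, either way round below 0.12 rad)) or ((x of sleeve_1 in the frame of home_2 between -0.0025 and 0.003 m and y of sleeve_1 in the frame of home_2 between -0.005 and 0.005 m and z of sleeve_1 in the frame of home_2 between -0.0025 and 0.0025 m and angle between the x axis of sleeve_1 and the x axis of jig, either way round below 0.12 rad) and (x of sleeve_2 in the frame of home_1 between -0.0025 and 0.003 m and y of sleeve_2 in the frame of home_1 between -0.005 and 0.005 m and z of sleeve_2 in the frame of home_1 between -0.0025 and 0.0025 m and angle between the x axis of sleeve_2 and the x axis of jig, either way round below 0.12 rad))) and linear speed of each of sleeve_1, sleeve_2 below 0.01 m/s); the robot touches nothing.
It fails at once if the oil bottle was pushed more than 30 mm (distance of oil_bottle from where it was at the start of the episode above 0.03 m).
It fails at once if the spanner was pushed more than 30 mm (distance of spanner from where it was at the start of the episode above 0.03 m).
It fails at once if the chip brush was pushed more than 30 mm (distance of chip_brush from where it was at the start of the episode above 0.03 m).
It also fails if it takes over 72 s, if anything falls off the work surface, if the arm or the gripper's body presses on something with over 40 N, if the wrist force passes 120 N, or if a joint passes its speed limit or range.

## Working session

There is one attempt and no reset: what is moved stays moved. The work goes in short steps, each a Python script; the robot and the scene stay as the last script left them, time stands still between calls to the robot, and variables do not carry over. Pictures are saved under pics/ and viewed, at most 10 in all, crops included, and the job is handed in when it is done.

```bash
mkdir -p pics; ls
python3 - <<'E'
from cell import env,camera,calibration
import cv2,numpy as np
for n in("scene","top"):
    p,d=camera(n); cv2.imwrite(f"pics/{n}0.png",p); np.save(f"pics/{n}0.npy",d); c=calibration(n); print(n,c)
    np.savez(f"pics/{n}c.npz",**c)
s=env.get_state(); print(s["time"],s["tcp_pos"],s["orientation"],s["force"],env.nose_length)
E
```

```text
pics
scene {'fx': 618.0392008984642, 'fy': 618.0392008984642, 'cx': 317.9835541404407, 'cy': 242.32038218940895, 'rvec': array([ 2.24240304,  0.96727606, -0.38011099]), 'tvec': array([-0.42351814, -0.27830063,  1.55275434])}
top {'fx': 579.7794500437195, 'fy': 579.7794500437195, 'cx': 317.3957876280341, 'cy': 242.94886657892553, 'rvec': array([ 2.15990085, -2.13021763,  0.16203774]), 'tvec': array([0.03618571, 0.60333818, 1.22467024])}
0.1 [0.21336922 0.6399512  0.30302236] [-7.24151842e-05  1.60205247e-01  9.87083372e-01 -8.31319454e-04] [0.08535983 0.24529619 0.41330739] 0.0726
```

View pics/top0.png

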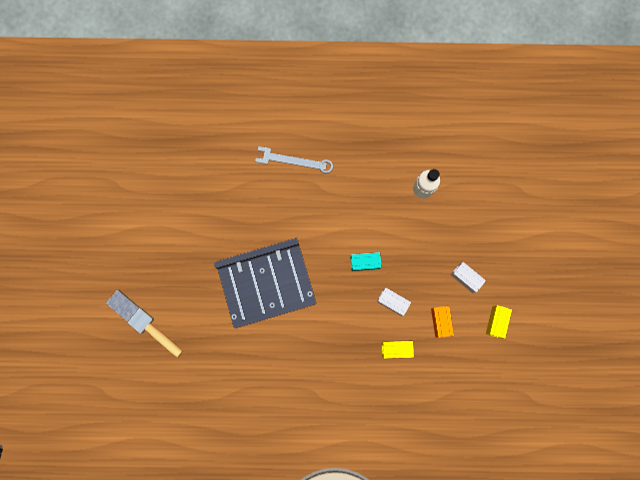

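View pics/scene0.png

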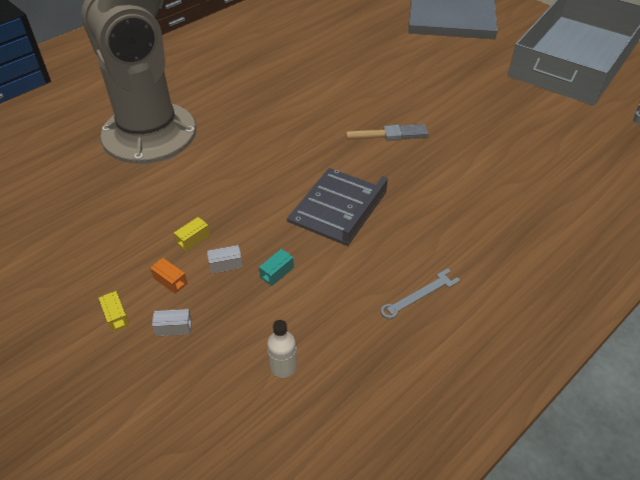

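The top view shows bare-aluminium tubes at (395,301) and (469,277). The look-alikes are turquoise (366,261), orange (443,322) and yellow (398,350) and (500,322). The sleeves are aluminium, so I choose the two grey ones. The jig is at (265,283), with its end stop along the top edge from (217,263) to (298,241).

```bash
cat > h.py <<'E'
import cv2,numpy as np
from scipy.spatial.transform import Rotation as R
def world(d,c):
    "world xyz map of a depth image"
    v,u=np.mgrid[:480,:640]; M=cv2.Rodrigues(np.array(c["rvec"]))[0]
    P=np.stack([(u-c["cx"])/c["fx"]*d,(v-c["cy"])/c["fy"]*d,d],-1)
    return (P-np.array(c["tvec"]).ravel())@M
def rect(W,m):
    "centre, long-axis angle, sizes of masked points in world xy"
    r=cv2.minAreaRect((W[m][:,:2]*1000).astype(np.float32))
    b=cv2.boxPoints(r); e=b[1]-b[0],b[2]-b[1]; l=max(e,key=np.linalg.norm)
    return np.array(r[0])/1000,np.arctan2(l[1],l[0])%np.pi,sorted(np.round(r[1],1)),np.median(W[m][:,2]),m.sum()
E
python3 - <<'E'
from h import *
c=dict(np.load("pics/topc.npz")); W=world(np.load("pics/top0.npy"),c); p=cv2.imread("pics/top0.png")
def box(u0,u1,v0,v1):
    m=np.zeros((480,640),bool); m[v0:v1,u0:u1]=1; return m
z=W[...,2]
for n,b in dict(A=box(374,416,283,321),B=box(447,491,258,297)).items(): print(n,rect(W,b&(z>.028)&(z<.04)),rect(W,b&(z>.01)))
b=box(205,325,230,335); print("jig",rect(W,b&(z>.008)),"stop",rect(W,b&(z>.037)))
print("bench z",np.median(z[400:440,200:300]),"floor",np.median(z[b&(z>.008)&(z<.02)]))
for n,b in dict(bottle=box(405,445,160,200),yel=box(378,418,335,362),tur=box(345,385,248,275),ora=box(428,458,302,342)).items(): print(n,rect(W,b&(z>.01)))
cr=np.hstack([cv2.resize(p[225:340,205:325],None,fx=3,fy=3,interpolation=2),cv2.resize(p[240:355,365:515],None,fx=2.9,fy=3,interpolation=2)])
cv2.imwrite("pics/crop1.png",cr)
E
```

```text
A (array([ 0.47943759, -0.12434314]), np.float32(1.0560364), [np.float64(34.2), np.float64(64.0)], np.float64(0.03398076688415745), np.int64(454)) (array([ 0.46573172, -0.05313071]), np.float32(1.7521427), [np.float64(64.7), np.float64(213.2)], np.float64(0.03376212926420008), np.int64(499))
B (array([ 0.53543433, -0.28921707]), np.float32(0.89410096), [np.float64(35.6), np.float64(64.7)], np.float64(0.03358463735406045), np.int64(462)) (array([ 0.49590189, -0.13234239]), np.float32(1.8191857), [np.float64(69.9), np.float64(385.4)], np.float64(0.033304377389584), np.int64(539))
jig (array([0.5119534, 0.1597312]), np.float32(1.5358174), [np.float64(210.6), np.float64(255.2)], np.float64(0.0133117315594706), np.int64(5749)) stop (array([0.49524878, 0.15973549]), np.float32(0.21155888), [np.float64(188.8), np.float64(205.4)], np.float64(0.04407593249633069), np.int64(637))
bench z 0.0001819051260475468 floor 0.012682416582108832
bottle (array([ 0.57746246, -0.08904448]), np.float32(2.5628695), [np.float64(47.8), np.float64(420.2)], np.float64(0.08596200985155235), np.int64(571))
yel (array([ 0.383784  , -0.05874298]), np.float32(1.4700075), [np.float64(40.4), np.float64(214.4)], np.float64(0.03376736167352373), np.int64(503))
tur (array([ 0.51422546, -0.00879163]), np.float32(2.3514686), [np.float64(64.5), np.float64(217.8)], np.float64(0.03345256726317118), np.int64(485))
ora (array([ 0.42015048, -0.1021358 ]), np.float32(1.7071111), [np.float64(63.6), np.float64(294.8)], np.float64(0.03359043403646461), np.int64(528))
```

View pics/crop1.png

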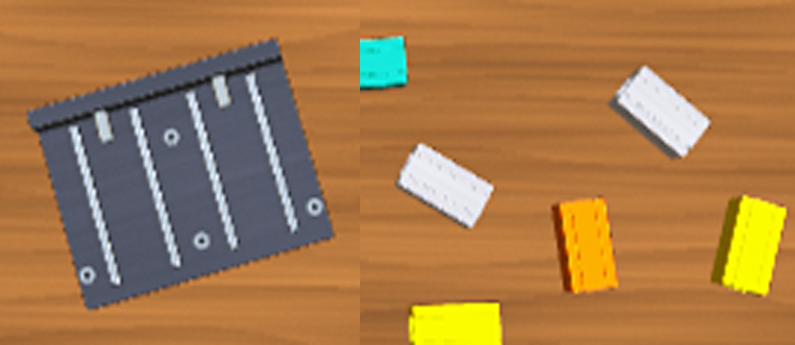

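The crop shows both grey tubes clear of their neighbours, and the jig with its lanes and stubs. The sleeve rectangles measure 34x64 mm at z = 0.034, as they must. Next I clean up the jig fit, then move over the jig and the sleeves for close views.

```bash
cat >> h.py <<'E'
def down(phi):
    "quaternion wxyz: tool pointing down, y (closing line) at angle phi"
    y=np.array([np.cos(phi),np.sin(phi),0]); z=np.array([0,0,-1.]); M=np.stack([np.cross(y,z),y,z],1)
    q=R.from_matrix(M).as_quat(); return np.roll(q,1)
E
python3 - <<'E'
from h import *
from cell import env,camera,calibration,kin
c=dict(np.load("pics/topc.npz")); d=np.load("pics/top0.npy"); W=world(d,c); z=W[...,2]
m=np.zeros((480,640),bool); m[230:335,205:325]=1; m&=d>.5
m=cv2.morphologyEx((m&(z>.008)).astype(np.uint8),cv2.MORPH_OPEN,np.ones((3,3)))>0
m&=W[...,0]<1
print("jig",rect(W,m&(z<.06)),"stop",rect(W,m&(z>.040)&(z<.05)))
def shot(n,pos,phi):
    env.reach(pos,down(phi)); env.dwell(.2)
    s=env.get_state(); c=calibration("wrist"); p,d=camera("wrist")
    cv2.imwrite(f"pics/{n}.png",p); np.save(f"pics/{n}.npy",d); np.savez(f"pics/{n}c.npz",**c)
    W=world(d,c); print(n,round(s["time"],2),np.round(s["qpos"],2),"centre",W[240,320],d[240,320])
shot("wj",[.50,.16,.36],.25+np.pi/2)
shot("ws",[.50,-.2,.36],1.0+np.pi/2)
cv2.imwrite("pics/w2.png",cv2.resize(np.vstack([cv2.imread("pics/wj.png"),cv2.imread("pics/ws.png")]),(400,600)))
E
```

```text
jig (array([0.51674371, 0.15850842]), np.float32(1.8761106), [np.float64(150.7), np.float64(190.0)], np.float64(0.0133211719000859), np.int64(5526)) stop (array([0.58090247, 0.17829759]), np.float32(1.8751448), [np.float64(15.0), np.float64(189.1)], np.float64(0.044065800384857835), np.int64(519))
wj 2.33 [-0.65  0.17  0.25  1.86 -0.05  1.12  1.44] centre [0.54530377 0.17491366 0.01136723] 0.43318573
ws 3.92 [-0.15  0.21  0.49  1.84 -0.11  1.12  2.95] centre [ 0.52580138 -0.15565686  0.00161982] 0.44341913
```

View pics/w2.png

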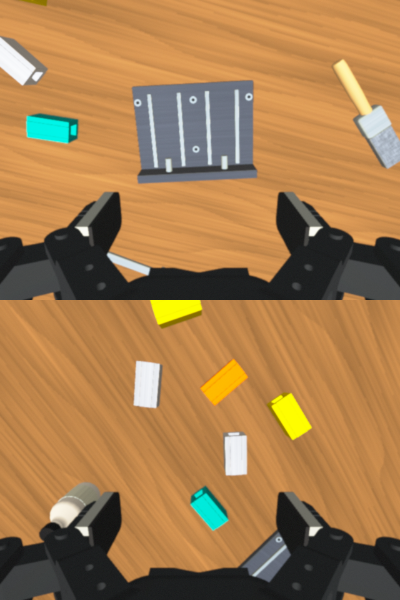

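The upper wrist view shows the jig, 150.7x190 mm in the top fit, with stubs in both lanes. The lower one shows the two grey sleeves at full-size pixels of about (236,245) and (376,246), with clear space around them for the fingers. I refine the measurements from these two images.

Run:
```python
from h import *
from cell import kin
op=lambda m:cv2.morphologyEx(m.astype(np.uint8),cv2.MORPH_OPEN,np.ones((5,5)))
def load(n): c=dict(np.load(f"pics/{n}c.npz")); d=np.load(f"pics/{n}.npy"); return world(d,c),d
W,d=load("wj"); z=W[...,2]; r=np.hypot(W[...,0]-.517,W[...,1]-.158)<.14
m=op((d>.1)&r&(z>.007)&(z<.06))>0
print("jig",rect(W,m)); print("stop",rect(W,op(m&(z>.040)&(z<.05))>0),"floor",np.median(z[m&(z<.02)]))
W,d=load("ws"); z=W[...,2]
for n,xy in dict(A=(.479,-.124),B=(.535,-.289)).items():
    m=op((d>.1)&(np.hypot(W[...,0]-xy[0],W[...,1]-xy[1])<.05)&(z>.028)&(z<.04))>0; print(n,rect(W,m))
# joint options
for n,x,y,a in [("A",.479,-.124,1.056),("B",.535,-.289,.894),("L1",.5167,.1585,.305)]:
    for s in(1,-1):
        q=kin.inverse_kinematics([x,y,.2],down(a+s*np.pi/2)); print(n,s,None if q is None else np.round(q,2))
```

```text
jig (array([0.51570935, 0.15791559]), np.float32(1.8750665), [np.float64(150.1), np.float64(189.8)], np.float64(0.01160193639356097), np.int64(29059))
stop (array([0.58034167, 0.17818721]), np.float32(1.8740819), [np.float64(14.7), np.float64(188.8)], np.float64(0.043136782646804206), np.int64(2583)) floor 0.011380032262012483
A (array([ 0.47864258, -0.12486688]), np.float32(1.0499841), [np.float64(34.2), np.float64(64.7)], np.float64(0.03329504523172003), np.int64(2176))
B (array([ 0.53461517, -0.28985837]), np.float32(0.8788843), [np.float64(34.5), np.float64(64.1)], np.float64(0.03314165911448293), np.int64(2667))
A 1 [-0.17  0.33  0.36  2.1  -0.17  0.74  2.92]
A -1 [-0.6   0.47  0.93  2.12 -0.53  0.8   0.14]
B 1 [ 0.41  0.48 -0.03  1.81  0.02  0.85  2.84]
B -1 [-0.39  0.9   1.27  1.86 -0.96  1.15  0.56]
L1 1 [-0.68  0.4   0.33  1.99 -0.18  0.78  1.63]
L1 -1 [-1.27  0.79  1.27  2.02 -0.9   1.05 -0.82]
```

The wrist and top fits agree within 1 mm. I grasp A, carry it to the lane at y = -45, lower it to contact and push it with a force stop.

```bash
cat >> h.py <<'E'
J=np.array([.5159,.1580]); YAW=.3045
Rj=np.array([[np.cos(YAW),-np.sin(YAW)],[np.sin(YAW),np.cos(YAW)]])
G=.0806   # TCP height over the sleeve's underside when gripped
def w(x,y,z): return [*(J+Rj@np.array([x,y])),z]
def injig(p): return np.round([*(Rj.T@(np.array(p[:2])-J)*1000),p[2]*1000],1)
def rep(t,hit=None):
    from cell import env
    s=env.get_state(); print(t,hit,"t",round(s["time"],2),"jig mm",injig(s["tcp_pos"]),"F",np.round(s["force"],1),"open",round(s["opening"]*1000,1),"q7",round(s["qpos"][6],2))
def pick(xy,phi,z=G,lift=.2):
    from cell import env
    env.grip(.06,60); env.reach([*xy,.16],down(phi)); rep("pick",env.movel([*xy,z],.12,stop_force=12))
    env.grip(0,60); rep("gripped"); env.movel([*xy,lift],.2)
def insert(lane,phi,x0=-15):
    from cell import env
    env.reach(w(x0,lane,.17)if abs(lane)>1 else None,down(phi))
    env.movel(w(x0,lane,G+.020),.12); rep("down",env.movel(w(x0,lane,G+.008),.03,stop_force=5))
    z=env.get_state()["tcp_pos"][2]+.0005
    rep("push",env.movel(w(.034,lane,z),.04,stop_force=15)); rep("after")
E
sed -i 's/x0=-15/x0=-.015/; s/if abs(lane)>1 else None//' h.py
python3 - <<'E'
from h import *
from cell import env
pick([.4788,-.1247],1.051-np.pi/2)
rep("lifted")
insert(-.045,YAW-np.pi/2)
E
```

```text
pick False t 7.47 jig mm [-120.  -258.9   81. ] F [-0.3 -0.2  0.7] open 60.2 q7 0.37
gripped None t 7.82 jig mm [-119.7 -258.7   81.4] F [-0.2  0.3  5.3] open 33.2 q7 0.37
lifted None t 8.57 jig mm [-120.5 -257.8  199.2] F [-0.2  0.4 -2.5] open 33.0 q7 0.18
down True t 10.57 jig mm [-14.4 -45.   93.4] F [-1.7  0.2  6.6] open 32.9 q7 -0.7
push True t 10.92 jig mm [-13.9 -45.2  93.5] F [-2.   0.2  5.4] open 33.0 q7 -0.7
after None t 10.92 jig mm [-13.9 -45.2  93.5] F [-2.   0.2  5.4] open 33.0 q7 -0.7
```

Run:
```python
from h import *
from cell import env
L=-.045
env.movel(w(-.014,L,.0945),.03); env.dwell(.3); rep("raised")
for x in(.010,.034):
    h=env.movel(w(x,L,.0945),.04,stop_force=15); rep("push",h); env.dwell(.2); rep("settled")
    if h: break
```

```text
raised None t 11.47 jig mm [-14.1 -45.   94.4] F [ 0.1 -0.3 -2.1] open 33.1 q7 -0.7
push False t 12.22 jig mm [  9.8 -45.1  94.4] F [-0.3  0.5 -0.9] open 33.0 q7 -0.73
settled None t 12.42 jig mm [  9.8 -45.   94.5] F [-0.7 -0.3 -1.7] open 33.3 q7 -0.73
push True t 12.85 jig mm [ 22.8 -44.8  93.7] F [-0.8  0.4  1.8] open 32.8 q7 -0.74
settled None t 13.05 jig mm [ 22.7 -44.8  93.7] F [2.2 0.3 1.8] open 32.9 q7 -0.74
```

Run:
```python
from h import *
from cell import env,camera
L=-.045
env.movel(w(.022,L,.0945),.03); env.dwell(.2); rep("back")
rep("push",env.movel(w(.036,L,.0945),.03,stop_force=20)); env.dwell(.2); rep("settled")
p,d=camera("top"); cv2.imwrite("pics/t1.png",cv2.resize(p[225:345,205:325],None,fx=5,fy=5,interpolation=2))
```

```text
back None t 13.5 jig mm [ 21.8 -44.9  94.3] F [-0.8 -0.5 -0.8] open 33.1 q7 -0.74
push True t 13.81 jig mm [ 23.7 -45.1  93.9] F [-2.5 -0.   5.6] open 33.3 q7 -0.75
settled None t 14.01 jig mm [ 23.6 -45.2  93.9] F [-1.4  0.8  5.7] open 33.0 q7 -0.75
```

It stopped 5.5 mm short in both tries, so the shallow end is first. I back out, turn it end for end and insert it again.

```bash
cat >> h.py <<'E'
def insert(lane,phi,x0=-.015,end=.034):
    from cell import env
    env.reach(w(x0,lane,.17),down(phi))
    env.movel(w(x0,lane,G+.020),.12); rep("down",env.movel(w(x0,lane,G+.0145),.04,stop_force=5))
    env.dwell(.2)
    h=env.movel(w(end,lane,G+.0140),.04,stop_force=18); rep("push",h); env.dwell(.2); rep("settled")
def backout(lane):
    from cell import env
    env.movel(w(-.015,lane,G+.0145),.12); env.movel(w(-.015,lane,.17),.2)
E
python3 - <<'E'
from h import *
from cell import env
backout(-.045); insert(-.045,YAW+np.pi/2)
E
```

```text
down False t 17.73 jig mm [-14.9 -45.1  95.3] F [ 0.2 -0.4 -2.3] open 33.1 q7 0.99
push True t 18.92 jig mm [ 26.  -45.   94.3] F [-1.8 -1.1  6.6] open 32.9 q7 1.02
settled None t 19.12 jig mm [ 26.  -45.   94.3] F [-2.  -0.2  4.8] open 32.9 q7 1.02
```

Run:
```python
from h import *
from cell import env,camera
L=-.045
h=env.movel(w(.040,L,.0945),.03,stop_force=30); rep("push",h)
env.grip(.05); env.dwell(.2); rep("open")
env.movel(w(.0,L,.2),.25); env.reach(w(-.05,L,.30),down(YAW+np.pi/2)); env.dwell(.2)
from cell import calibration
c=calibration("wrist"); p,d=camera("wrist"); W=world(d,c); z=W[...,2]
op=lambda m:cv2.morphologyEx(m.astype(np.uint8),cv2.MORPH_OPEN,np.ones((3,3)))>0
r=(d>.1)&(np.hypot(W[...,0]-J[0],W[...,1]-J[1])<.14)
Q=(W[...,:2]-J)@Rj
s=r&(z>.03)&(z<.06); 
m=op(s&(z>.038)&(Q[...,0]<.055)); print("sleeve top",rect(W,m)); print("in jig",injig([*rect(W,m)[0],rect(W,m)[3]]), np.percentile(Q[m][:,0],[1,99]))
t=op(s&(Q[...,0]>.057)&(abs(Q[...,1])<.09)); print("stop",np.percentile(Q[t][:,0],[1,99])); rep("x")
cv2.imwrite("pics/wa.png",p)
p,_=camera("scene"); cv2.imwrite("pics/sa.png",cv2.resize(p[150:260,270:400],None,fx=5,fy=5,interpolation=2))
```

```text
push True t 19.45 jig mm [ 27.1 -45.1  94.2] F [-2.8 -1.5  7.6] open 32.6 q7 1.02
open None t 19.96 jig mm [ 25.8 -45.3  93.3] F [-0.6  0.7  0.3] open 50.2 q7 1.02
sleeve top (array([0.55239886, 0.12187157]), np.float32(0.29528514), [np.float64(33.7), np.float64(62.1)], np.float64(0.04519247458684679), np.int64(2856))
in jig [ 24.  -45.4  45.2] [-0.00665605  0.05441482]
stop [0.06005658 0.07346182]
x None t 21.32 jig mm [-50.1 -45.  298.7] F [ 0.6 -0.2  0.3] open 50.0 q7 1.28
```

View pics/wa.png

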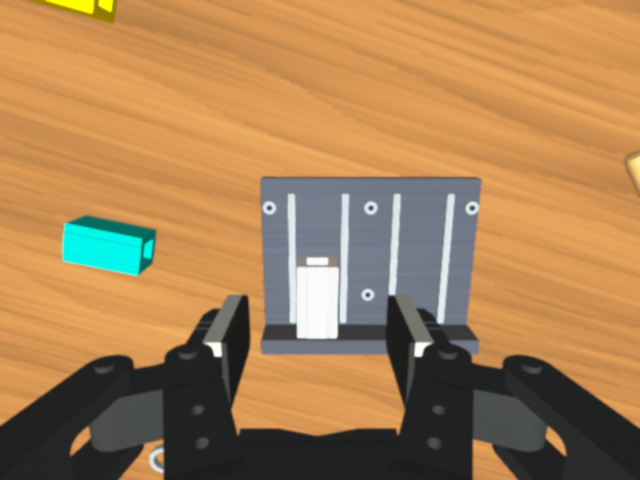

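The sleeve's rear end reads at jig x of about -6 mm, where home is -3 mm, so a gap of 2 to 4 mm is possible. I push it from behind with closed fingers to find out.

```bash
cat >> h.py <<'E'
def pushback(lane,phi,f=25,z=.097,end=-.006):
    from cell import env
    env.grip(0); env.reach(w(-.045,lane,.15),down(phi)); env.movel(w(-.045,lane,z),.15); env.dwell(.2); rep("ready")
    rep("push",env.movel(w(end,lane,z),.04,stop_force=f)); env.dwell(.2); rep("settled")
def look(lane,phi,n):
    "rear edge of the sleeve and stop edges, jig x in mm"
    from cell import env,camera,calibration
    env.reach(w(-.05,lane,.30),down(phi)); env.dwell(.3)
    c=calibration("wrist"); p,d=camera("wrist"); W=world(d,c); z=W[...,2]; Q=(W[...,:2]-J)@Rj*1000
    a=(d>.1)&(z>.038)&(z<.052)&(abs(Q[...,0])<90)&(abs(Q[...,1])<100)
    s=a&(abs(Q[...,1]-lane*1000)<10)&(Q[...,0]<50); t=a&(abs(Q[...,1]-lane*1000)>25)&(Q[...,0]>50)
    print("rear",np.percentile(Q[s][:,0],[0.5,2,5]).round(1),"z",np.median(z[s]).round(4),"stop",np.percentile(Q[t][:,0],[2,98]).round(1))
    y=Q[...,1]; s2=a&(Q[...,0]<50)&(abs(y-lane*1000)<30); print("y",np.percentile(y[s2],[1,99]).round(1),rect(W,s2)[1]-YAW)
    cv2.imwrite(f"pics/{n}.png",p)
E
python3 - <<'E'
from h import *
from cell import env
L=-.045; P=YAW+np.pi/2
pushback(L,P)
env.movel(w(-.045,L,.097),.15); env.movel(w(-.045,L,.2),.25); look(L,P,"wb")
E
```

```text
ready None t 23.26 jig mm [-44.2 -45.1  98.2] F [-0.8 -0.1  0. ] open -0.1 q7 0.97
push True t 24.09 jig mm [-14.7 -45.   95.4] F [ 0.4  0.2 -0.4] open -0.3 q7 0.99
settled None t 24.29 jig mm [-14.9 -45.1  95.3] F [ 0.1 -0.   0.6] open 0.2 q7 0.99
rear [-3.7 -3.5 -3.4] z 0.0452 stop [60.2 73.9]
y [-62.  -28.8] 1.57548
```

The sleeve is now flush: rear edge to stop face is 63.8 mm, so the deep end is in. For B I insert in the grip only onto the stub, then push from behind.

Run:
```python
from h import *
from cell import env
L=.045; P=YAW-np.pi/2
pick([.5350,-.2896],.886-np.pi/2)
insert(L,P,end=.016)
env.grip(.05); env.movel(w(.016,L,.15),.2)
pushback(L,P)
env.movel(w(-.045,L,.097),.15); env.movel(w(-.045,L,.2),.25); look(L,P,"wc")
```

```text
pick False t 28.98 jig mm [-115.5 -433.    81.2] F [ 0.  -0.2  0.1] open 60.0 q7 -0.47
gripped None t 29.33 jig mm [-115.5 -433.1   81.7] F [-0.8  1.3  6.3] open 32.7 q7 -0.47
down False t 32.88 jig mm [-14.9  45.   95.3] F [-0.5  0.5 -2.4] open 33.2 q7 -1.97
push False t 34.0 jig mm [15.7 45.  94.5] F [-0.8 -0.5 -2.2] open 32.5 q7 -1.96
settled None t 34.2 jig mm [15.8 45.  94.6] F [-0.3  0.5 -2.2] open 33.0 q7 -1.96
ready None t 36.52 jig mm [-44.2  45.1  97.9] F [-0.3  0.  -0.3] open 0.2 q7 -1.99
push True t 37.35 jig mm [-14.6  44.8  95.5] F [-0.4 -0.7 -0.1] open 0.1 q7 -1.97
settled None t 37.55 jig mm [-15.   44.7  95.4] F [0.5 0.3 0.6] open 0.3 q7 -1.97
rear [-2.4 -1.6 -0.1] z 0.0452 stop [51.4 74.4]
y [28.4 61.6] -0.0135474205
```

View pics/wc.png

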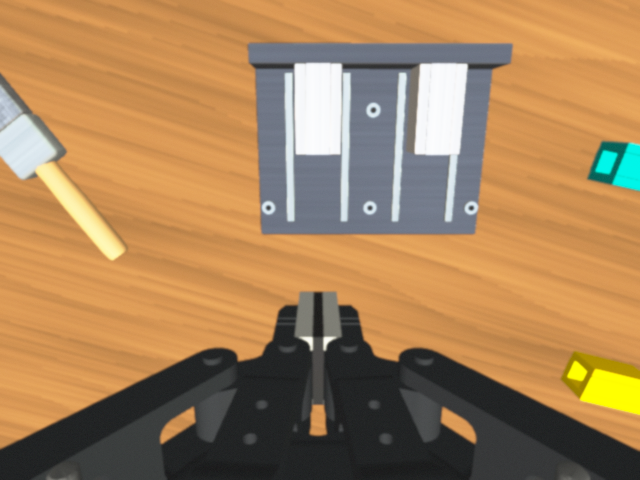

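Both sleeves lie flush against the stop, with front edges at row 64 and rear edges at row 155 in both lanes. They are aligned between the rails and the gripper is clear.

```bash
python3 -c "
from cell import job
print(job.job_done())"
```

```text
the job is handed in; nothing more can be done
None
```

Both sleeves are in the jig, one in each lane, and measure flush against the end stop and released. One had to be turned end for end, the bottle, spanner and brush were not touched, and the job was handed in at about 39 s; the hand-in call gave no verdict.

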